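# Pry open the blue terminal cover in the amplifier room

## Task

Take the yellow-handled flat pry tool from its grey rest, put its blade into the notch of the box with the blue cover, under the cover's edge, and pry until the cover snaps open and stands up by itself. Then lay the tool back on its rest as it was and let go. Pry with the tool, not with the fingers, and leave the white cover shut.

Things in the scene. Friction and masses are not known exactly. Their poses are not given: they have to be found in the camera images.
- pry_grip (a point): Loose flat pry tool, about 100 g, lying level on its rest: straight yellow handle 100 mm long, 20 mm wide, 22 mm high; a flat steel blade (16 mm wide, 3 mm thick, 50 mm long) in line with it at half its height. This point is the handle's centre, half-way up: grip it there across the 20 mm width. x runs along the tool to the blade, z up.
- pry_tip (a point): The middle of the pry tool's blade end, 100 mm from the handle's centre along its x; axes as pry_grip.
- rest_top (a point): Fixed grey tool rest: base 130 x 70 x 6 mm with two flat-topped blocks, 30 mm high and 60 mm wide, under the handle's two ends (68 mm free between them). This point is the rest's centre at the height of the blocks' tops (the handle's underside). The tool lies along its x axis, blade to +x, its handle's centre above this point.
- blue_notch (a point): Notch of the black box with the blue cover, in the top of the front wall (5 mm thick): 48 mm wide, 15 mm high (sill 49 mm, cover's underside 64 mm above the bench). This point: middle of the opening, on the wall's outer face; x level into the box, z up. The cover's edge is 6 mm further in (cut back, seen from above). Room inside 60 mm deep, 20 mm below the sill. Faces the robot within 20 degrees.
- blue_cover (a joint): Opening angle (rad) of the blue cover, 124 mm wide, 6 mm thick, on a fixed box 100 x 120 x 64 mm: 0 shut, 1.1 fully open. Hinged along the box's far edge, 94 mm from its edge at the notch. A catch resists with 2 to 3 N at that edge; once the edge is raised 7 mm (0.07 rad) the cover springs open by itself and stays above 0.8.
- white_cover (a joint): Opening angle of the white cover on the other box, otherwise the same: 0 shut. To be left shut.
There are look-alikes about, which are no part of the job. What is shaped like the part that bears rest_top but green or purple is not meant.

How it is judged:
By the outcome, as a careful person would: the job done as asked, in the order asked, and still so for the second after the job is handed in, with the robot touching nothing.
It also fails if it takes over 54 s, if anything falls off the work surface, if the arm or the gripper's body presses on something with over 40 N, if the wrist force passes 120 N, or if a joint passes its speed limit or range.

## Robot

A 6-joint arm with a two-finger parallel gripper is mounted at the origin on the work surface. World frame = base frame: x ahead of the robot, y to its left, z up, the work surface at z = 0. Lengths are in m, angles in rad, forces in N, time in s.
With the tool pointing down it reaches from about 0.275 to 0.875 m from the base axis. Payload 12.5 kg.
Tool frame: the origin (TCP) lies at the very end of the fingers, on their centre line; the grasp point (between the pads) lies 19 mm behind it; x points along the fingers, y is the direction in which the jaws open and shut, and the axes are right-handed (so a half turn about x gives the same grasp; the last joint's range is limited). The gripper opens to 85 mm and grips with 20 to 120 N. Pads are 22 mm wide; open, the fingers measure 114 mm over their backs; the gripper's body (76 mm by 85 mm) begins 54 mm behind the grasp point. The pads swing forward as they close: fully open they stand 13 mm farther back than shut.
Start: joints at [1.143, 0.351, 1.652, -0, 1.139, -0.085], TCP at [0.185, 0.518, 0.231] pointing down, gripper open.
Joint ranges: [-2.75, 2.75], [-0.79, 2.1], [0.01, 2.65], [-1.57, 4.71], [0.07, 3.14], [-2.87, 2.87]. Speed limits (rad/s): [2.22, 2.22, 2.79, 3.14, 3.14, 3.14].

## Interface

Orientations are given as a 3x3 rotation matrix whose columns are the frame's x, y, z axes.
In Python, from bench import manip gives the robot as it stands. Calls block until the motion is done:
- manip.move_ptp(position, orientation): joint-space move of the TCP to a pose.
- manip.move_l(position, attitude=None, max_speed=0.15): straight line of the TCP; attitude=None keeps the orientation; max_speed is the mean speed in m/s.
- manip.move_j(angles): joint-space move.
- manip.set_gripper(opening, effort=None): opening from 0.0 (shut) to 1.0 (fully open); effort is the grip in N (None keeps the last); returns when the fingers have stopped.
- manip.dwell(seconds).
- manip.inverse_kinematics(position, orientation): joint angles nearest the present ones, or None.
- manip.grab_frame(name): name is "scene" or "top"; returns (picture, depth): 384x512x3 uint8, red, green, blue; 384x512 float32, m along the optical axis (not along the pixel's ray), 0 where there is no reading.
- manip.get_calibration(name): a dict with "camera_matrix" (3x3 intrinsics, pixels), "k1" (the pictures are not rectified: a ray, as slopes to the right and down, at radius r is drawn at 1 + k1 r^2 times it, then the intrinsics apply), "R" (3x3) and "t" (3): a world point X has camera coordinates R X + t. Camera axes: x right, y down, z forward; pixel columns grow to the right and rows downward; lengths in m; the calibration is good to about 2 mm. A picture is of the moment at which its call begins. get_calibration takes no time and is no camera call.
A pose or a line that the arm cannot do raises manip.Unreachable and nothing moves.
- manip.sign_off(): hands the job in, once; it reports no verdict.
Trained networks look in the newest picture that a camera, given by its name, has taken for a name from the list of things; names that differ only in an ending like _2 or _b are one class to them, and where a whole thing is asked for, a point or a joint stands for the part that bears it (a point fixed in the world has none). Each returns a list of dicts, best first, with "confidence" (0 to 1); they miss things now and then, are a little off and sometimes report something else, mostly with a low value. They report only what shows in the picture. A call takes as long as a camera call. They do not tell look-alikes from the thing itself.
- manip.look_for(camera, name): "at" ([x, y, z] in m, in world coordinates, good to about 4 mm: the middle of the surface that is visible of it).
Readings, each from a call of its own:
- manip.current_time(): time.
- manip.current_qpos(): joint angles.
- manip.current_joint_vel(): joint speeds.
- manip.current_joint_torque(): joint torques, N m.
- manip.current_ee_pos(): TCP position.
- manip.current_tcp_rot(): TCP orientation.
- manip.current_force(): force on the tool from outside, world axes, zero at the start.
- manip.current_ft_torque(): the same for the moment, N m.
- manip.current_grip_width(): opening from 0.0 (shut) to 1.0 (fully open).
Only numpy, scipy, OpenCV 4.12 (cv2) and the standard library are available. Lean on these libraries where they do the work, as an engineer would, in place of code of your own. Each camera call takes 0.05 s, during which the arm holds its last target.

## Working session

There is one attempt and no reset: what is moved stays moved. The work goes in short steps, each a Python script; the robot and the scene stay as the last script left them, time stands still between calls to the robot, and variables do not carry over. Pictures are saved under pics/ and viewed, and the job is handed in when it is done.

```bash
mkdir -p pics; ls; python3 - <<'E'
from bench import manip
import cv2,numpy as np
for c in ("scene","top"):
    p,d=manip.grab_frame(c); cv2.imwrite(f"pics/{c}0.png",p[:,:,::-1]); np.savez(f"{c}0.npz",p=p,d=d)
    for n in ("pry_grip","blue_cover","white_cover","rest_top","blue_notch"):
        try: print(c,n,[(np.round(r["at"],4).tolist(),round(r["confidence"],2)) for r in manip.look_for(c,n)][:4])
        except Exception as e: print(c,n,e)
    k=manip.get_calibration(c); print(k)
print(manip.current_time())
E
```

```text
pics
scene pry_grip []
scene blue_cover [([0.6303, 0.0068, 0.0714], 0.57)]
scene white_cover [([0.6446, 0.2325, 0.0703], 0.83)]
scene rest_top [([0.4696, -0.2629, 0.0067], 0.9), ([0.6416, -0.4063, 0.0067], 0.8), ([0.6597, -0.2595, 0.005], 0.76), ([0.6721, -0.2461, 0.0459], 0.49)]
scene blue_notch [([0.6471, -0.0138, 0.063], 0.84)]
{'camera_matrix': array([[414.98378079,   0.        , 259.25676268],
       [  0.        , 414.98378079, 184.6955524 ],
       [  0.        ,   0.        ,   1.        ]]), 'k1': -0.020620694955518392, 'R': array([[ 0.73266258,  0.68057467,  0.00486325],
       [ 0.40204428, -0.42702712, -0.80994335],
       [-0.54915019,  0.59537043, -0.58648795]]), 't': array([-0.38217711, -0.21161988,  1.47982676])}
top pry_grip [([0.667, -0.2381, 0.0514], 0.92)]
top blue_cover [([0.6247, 0.0072, 0.0746], 0.75)]
top white_cover [([0.6406, 0.2394, 0.0718], 0.58)]
top rest_top [([0.6462, -0.2338, 0.0087], 0.95), ([0.4669, -0.2565, 0.0087], 0.87), ([0.6407, -0.4035, 0.0071], 0.74)]
top blue_notch [([0.6228, 0.0035, 0.0727], 0.85)]
{'camera_matrix': array([[433.80165504,   0.        , 251.88710604],
       [  0.        , 433.80165504, 191.53899453],
       [  0.        ,   0.        ,   1.        ]]), 'k1': -0.14698432007160436, 'R': array([[ 0.01238729, -0.99989904,  0.00696144],
       [-0.99278667, -0.01312887, -0.11917323],
       [ 0.11925259, -0.00543499, -0.99284907]]), 't': array([-0.08505818,  0.60642826,  1.24998082])}
0.6
```

View pics/scene0.png

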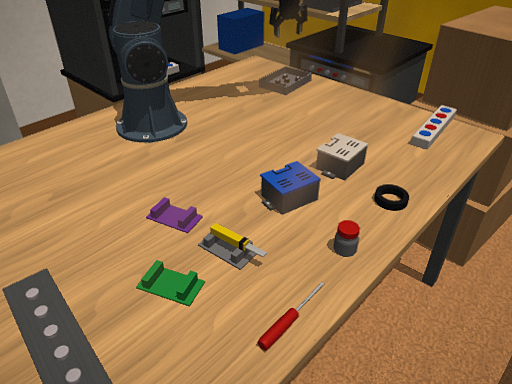

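View pics/top0.png

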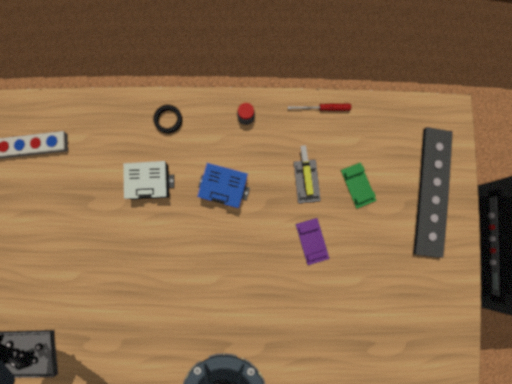

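```bash
cat > h.py <<'E'
import numpy as np,cv2
from bench import manip
def cloud(c,d):
    k=manip.get_calibration(c);K=k["camera_matrix"]
    v,u=np.mgrid[0:384,0:512].astype(float)
    q=np.stack([u,v],-1).reshape(-1,1,2)
    s=cv2.undistortPoints(q,K,np.array([k["k1"],0,0,0,0.])).reshape(384,512,2)
    P=np.dstack([s*d[...,None],d])
    return (P-k["t"])@k["R"]
def rect(pts):
    (c,wh,a)=cv2.minAreaRect((pts[:,:2]*1000).astype(np.float32))
    return np.round(c,1),np.round(wh,1),round(a,2)
E
python3 - <<'E'
from h import *
for c in("top","scene"):
    z=np.load(c+"0.npz");p=z["p"];d=z["d"];W=cloud(c,d)
    hsv=cv2.cvtColor(p,cv2.COLOR_RGB2HSV);H,S,V=[hsv[...,i].astype(int) for i in range(3)]
    ok=(d>0)&(W[...,0]>.4)&(W[...,0]<.8)
    reg=ok&(abs(W[...,1]+.24)<.1)&(W[...,0]>.55)
    y=reg&(H>24)&(H<35)&(S>180)&(W[...,2]>.035)
    b=ok&(H>105)&(H<125)&(S>120)&(abs(W[...,1])<.12)
    st=reg&(S<70)&(W[...,2]>.03)
    for n,m in(("yellow",y),("blue",b),("steel/grey",st)):
        P=W[m]
        if len(P)<5: print(c,n,len(P));continue
        zt=np.median(P[:,2]); 
        print(c,n,len(P),np.round(np.percentile(P[:,2],[5,50,95]),4)); 
        if n!="steel/grey":
            top=P[P[:,2]>np.percentile(P[:,2],90)-.006];print(rect(top),np.round(top.mean(0),4))
        else: print(rect(P))
    g=reg&(S<70)&(W[...,2]<.03)&(W[...,2]>.004)
    print("base",rect(W[g]))
p=np.load("top0.npz")["p"];s=np.load("scene0.npz")["p"]
A=cv2.resize(p[140:240,180:380],(800,400),interpolation=cv2.INTER_CUBIC)
cv2.imwrite("pics/ztop.png",A[:,:,::-1])
cv2.imwrite("pics/zsc.png",cv2.resize(s[150:300,180:380],(800,600),interpolation=cv2.INTER_CUBIC)[:,:,::-1])
E
```

```text
top yellow 0
top blue 1399 [0.0649 0.0692 0.0734]
(array([621.3,   9.7]), array([121.9, 100.4]), 75.29) [0.6224 0.0075 0.0699]
top steel/grey 163 [0.0305 0.0399 0.0483]
(array([ 672.6, -240. ]), array([151.8,  58.9]), 6.6)
base (array([ 645.9, -243.9]), array([126.9,  67.2]), 6.05)
scene yellow 237 [0.0409 0.0526 0.0543]
(array([ 650.5, -240.3]), array([98.2, 22. ]), 8.14) [ 0.6441 -0.243   0.0527]
scene blue 892 [0.0684 0.0709 0.073 ]
(array([623.6,   9.1]), array([124.7, 106.3]), 75.96) [0.6238 0.0042 0.0709]
scene steel/grey 215 [0.0302 0.0419 0.0453]
(array([ 674.4, -249.4]), array([153.5,  54.6]), 30.28)
base (array([ 648.4, -245.7]), array([127.9,  66.3]), 5.52)
```

View pics/ztop.png

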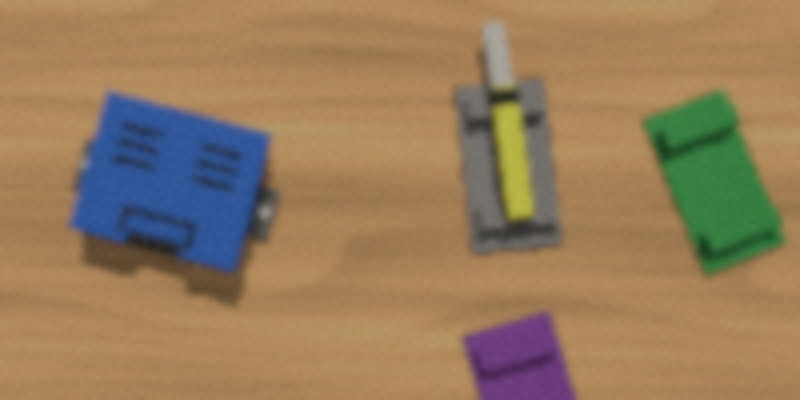

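View pics/zsc.png

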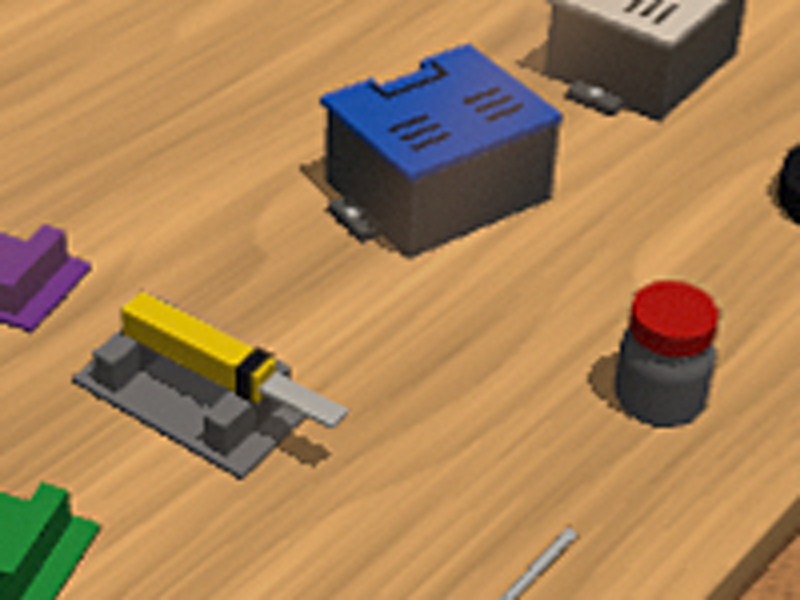

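```bash
cat >> h.py <<'E'
def onplane(c,m,z):
    k=manip.get_calibration(c);K=k["camera_matrix"]
    v,u=np.nonzero(m)
    s=cv2.undistortPoints(np.stack([u,v],-1).astype(float).reshape(-1,1,2),K,np.array([k["k1"],0,0,0,0.])).reshape(-1,2)
    D=np.c_[s,np.ones(len(s))]@k["R"]; C=-k["R"].T@k["t"]
    return C+D*((z-C[2])/D[:,2])[:,None]
def pca(P):
    m=P[:,:2].mean(0);w,V=np.linalg.eigh(np.cov((P[:,:2]-m).T));a=V[:,1];a=a*np.sign(a[0])
    return np.round(m,4),round(np.degrees(np.arctan2(a[1],a[0])),2)
def biggest(m):
    n,l,s,_=cv2.connectedComponentsWithStats(m.astype(np.uint8));i=1+np.argmax(s[1:,4]);return l==i
E
python3 - <<'E'
from h import *
for c in("top","scene"):
    z=np.load(c+"0.npz");p=z["p"];d=z["d"];W=cloud(c,d)
    hsv=cv2.cvtColor(p,cv2.COLOR_RGB2HSV);H,S,V=[hsv[...,i].astype(int) for i in range(3)]
    ok=(d>0)&(W[...,0]>.4)&(W[...,0]<.8)
    reg=ok&(abs(W[...,1]+.24)<.07)&(W[...,0]>.55)
    y=biggest(reg&(H>22)&(H<40)&(S>130)&(V>120))
    P=onplane(c,y,.052);print(c,"yellow",y.sum(),rect(P),pca(P))
    # steel blade
    st=biggest(reg&(S<70)&(W[...,0]>.695)&(V>130)&(abs(W[...,2]-.042)<.015)) 
    P=onplane(c,st,.0425);print("blade",st.sum(),rect(P),pca(P),np.median(W[st][:,2]))
    b=biggest(ok&(H>105)&(H<125)&(S>120)&(abs(W[...,1])<.12))
    print("blue",rect(onplane(c,b,.070)))
    g=biggest(reg&(S<70)&(V<130)&(W[...,2]<.04)&(W[...,2]>.002)); print("base",rect(onplane(c,g,.006)))
    # dark outline near notch
    kk=onplane(c,np.ones((384,512)),.07).reshape(384,512,3)
    near=(np.hypot(kk[...,0]-.575,kk[...,1]-.02)<.045)
    n=biggest(near&(V<60)); print("dark",rect(onplane(c,n,.07)),n.sum())
E
```

```text
top yellow 187 (array([ 642.4, -242.3]), array([84.5, 20.2]), 7.89) (array([ 0.6428, -0.2416]), np.float64(7.28))
blade 82 (array([ 723.9, -231.3]), array([46.7, 15.7]), 6.71) (array([ 0.7243, -0.2314]), np.float64(7.82)) 0.042845495180959314
blue (array([620.6,   8. ]), array([125.1, 100.5]), 75.62)
base (array([ 647.1, -243.8]), array([129.7,  66.8]), 6.2)
dark (array([574.9,  21.2]), array([33. ,  5.6]), 76.71) 25
scene yellow 220 (array([ 642.8, -242.4]), array([83.6, 20.1]), 7.69) (array([ 0.643 , -0.2424]), np.float64(6.94))
blade 106 (array([ 723.2, -230.4]), array([48.7, 14.6]), 6.17) (array([ 0.7241, -0.2303]), np.float64(6.7)) 0.04331489519191118
blue (array([622.3,   7.5]), array([129.4, 104.2]), 74.66)
base (array([ 645.5, -251.3]), array([133.8,  60. ]), 7.51)
dark (array([581.8,  -3. ]), array([16.3,  4.8]), 7.1) 6
```

```bash
cat >> h.py <<'E'
from scipy.spatial.transform import Rotation as Ro
def tool(yaw,pitch=0): # pitch>0 nose up
    return Ro.from_euler('ZY',[yaw,-pitch],degrees=True).as_matrix()
S=1
def grip(T): return np.c_[-T[:,2],S*T[:,1],S*T[:,0]]
def tcp(center,T,off=.0205): return np.array(center)-off*T[:,2]
HC=np.array([.650,-.2405,.041]);HY=7.0
NW=np.array([.5731,.0204,.0565]);NY=-14.6
def tip_to_c(tip,T): return np.array(tip)-.1*T[:,0]
def stat():
    print(round(manip.current_time(),2),np.round(manip.current_ee_pos(),4),np.round(manip.current_force(),2),np.round(manip.current_ft_torque(),3),round(manip.current_grip_width(),4))
def snap(n):
    for c in("scene","top"):
        p,d=manip.grab_frame(c);np.savez(f"{c}{n}.npz",p=p,d=d);cv2.imwrite(f"pics/{c}{n}.png",p[:,:,::-1])
E
python3 - <<'E'
from h import *
import h
print(np.round(manip.current_tcp_rot(),2))
for s in(1,-1):
    h.S=s
    for y,pt,c in((HY,0,HC),(NY,0,NW-[.1,0,0]),(NY,20,NW-[.1,0,0])):
        T=tool(y,pt);q=manip.inverse_kinematics(tcp(c,T),grip(T));print(s,None if q is None else np.round(q,2))
E
```

```text
[[ 0.    0.34  0.94]
 [ 0.    0.94 -0.34]
 [-1.    0.    0.  ]]
1 [-0.42  0.85  1.37 -0.    0.93 -2.11]
1 [-0.06  0.53  1.98 -0.    0.63 -1.37]
1 [-0.01  0.47  2.18 -0.51  0.17 -0.84]
-1 [-0.42  0.85  1.37  0.    0.93  1.03]
-1 [-0.06  0.53  1.98 -0.    0.63  1.77]
-1 [-0.01  0.47  2.18 -0.51  0.17  2.3 ]
```

```bash
sed -i 's/^S=1/S=-1/' h.py; python3 - <<'E'
from h import *
T=tool(HY)
p=tcp(HC,T)
manip.move_ptp(p+[0,0,.13],grip(T)); stat()
manip.set_gripper(.6,100)
manip.move_l(p,None,.12); stat()
snap(1)
manip.set_gripper(0,100); stat()
E
```

```text
3.73 [ 0.6503 -0.2397  0.1507] [ 0.11 -0.11 -0.59] [-0.037 -0.005 -0.005] 0.9989
5.39 [ 0.6505 -0.2407  0.0214] [-0.18  1.15  0.08] [-0.049 -0.001 -0.039] 0.5989
5.88 [ 0.6502 -0.2406  0.0211] [-1.47  0.62  5.19] [ 0.028  0.221 -0.011] 0.2149
```

View pics/scene1.png

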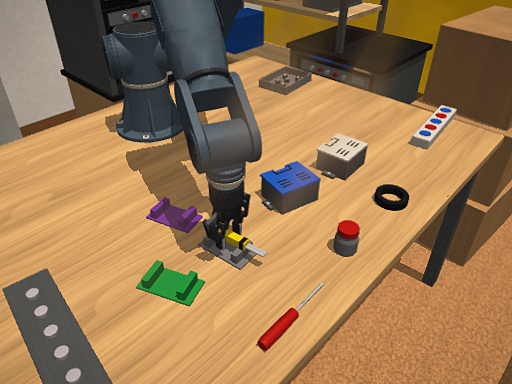

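```bash
python3 - <<'E'
from h import *
T=tool(HY); p=tcp(HC,T)
manip.move_l(p+[0,0,.11],None,.15); stat()
T=tool(NY); n=T[:,0]
pre=tcp(tip_to_c(NW-.04*n,T),T)
manip.move_ptp(pre+[0,0,.09],grip(T)); 
manip.move_l(pre,None,.12);stat()
snap(2)
for c in("scene","top"):
    p=np.load(c+"2.npz")["p"]
    a=p[150:300,180:380] if c=="scene" else p[150:250,150:300]
    cv2.imwrite(f"pics/{c}2z.png",cv2.resize(a,(800,600) if c=="scene" else (780,520),interpolation=cv2.INTER_CUBIC)[:,:,::-1])
E
```

```text
6.77 [ 0.6494 -0.2402  0.1293] [-0.06  0.22 -0.77] [0.001 0.043 0.008] 0.2204
9.03 [0.4381 0.0556 0.0364] [ 1.18  0.25 -0.66] [ 0.05   0.035 -0.017] 0.2156
```

View pics/scene2z.png

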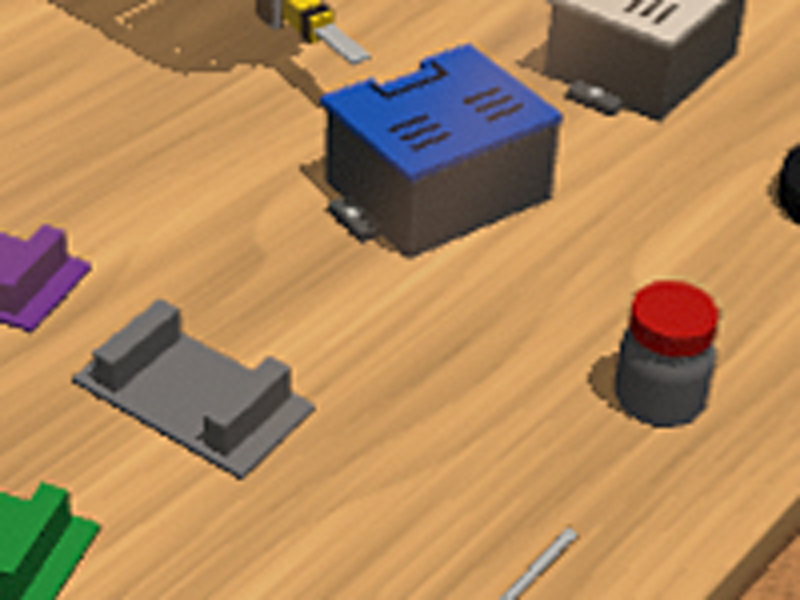

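View pics/top2z.png

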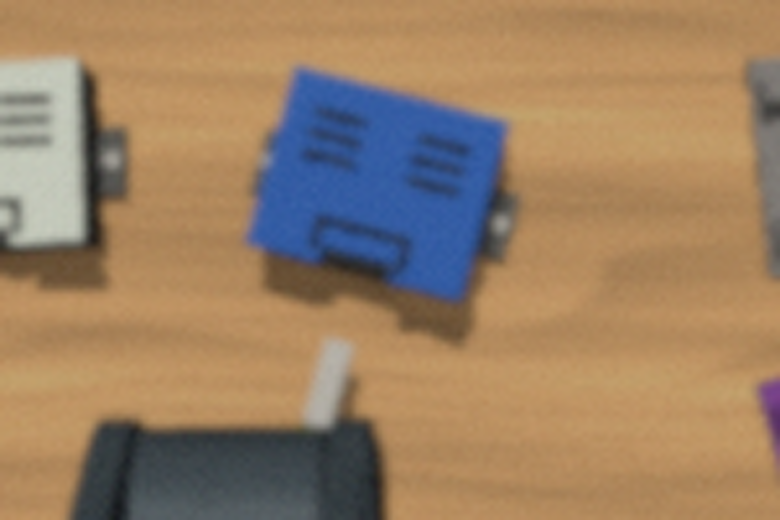

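```bash
python3 - <<'E'
from h import *
T=tool(NY)
for c in("scene","top"):
    z=np.load(c+"2.npz");W=cloud(c,z["d"]);hsv=cv2.cvtColor(z["p"],cv2.COLOR_RGB2HSV).astype(int)
    L=(W-NW)@T
    m=(hsv[...,1]<70)&(hsv[...,2]>110)&(L[...,0]<-.03)&(L[...,0]>-.09)&(abs(L[...,1])<.02)&(abs(L[...,2])<.02)&(z["d"]>0)
    P=L[m];print(c,len(P),np.round(P.mean(0),4),np.round(P.min(0),4),np.round(P.max(0),4),"slope",np.round(np.polyfit(P[:,0],P[:,2],1),3),np.round(np.polyfit(P[:,0],P[:,1],1),3))
    b=(hsv[...,0]>105)&(hsv[...,0]<125)&(hsv[...,1]>120)&(abs(L[...,1])<.06)&(L[...,0]>.015)&(L[...,0]<.09)&(z["d"]>0)&(L[...,2]>0);print("cover z",np.median(W[b][:,2]),np.polyfit(L[b][:,0],L[b][:,2],1))
E
```

```text
scene 57 [-0.0631 -0.0011  0.0026] [-0.0897 -0.0098 -0.0006] [-0.0381  0.0078  0.0054] slope [0.    0.003] [-0.011 -0.002]
cover z 0.07101214165732604 [0.0022426  0.01425708]
top 86 [-0.0639 -0.0006  0.001 ] [-0.0882 -0.0081 -0.0047] [-0.0398  0.0068  0.0067] slope [-0.011  0.   ] [0.01 0.  ]
cover z 0.0693810493216652 [-0.00075532  0.01297172]
```

```bash
python3 - <<'E'
from h import *
T=tool(NY);n=T[:,0]
for dd in(-.005,.012,.027):
    manip.move_l(tcp(tip_to_c(NW+dd*n,T),T),None,.06);stat()
# pry: nose up about wall, raising
for up,pt in((.004,3),(.009,6),(.014,9)):
    Tp=tool(NY,pt)
    tip=NW+.026*n+[0,0,up]
    q=tcp(tip_to_c(tip,Tp),Tp)
    manip.move_l(q,grip(Tp),.03);stat()
snap(3)
for c in("scene","top"):
    p=np.load(c+"3.npz")["p"]
    a=p[120:270,180:380]
    if c=="scene": cv2.imwrite(f"pics/{c}3z.png",cv2.resize(a,(800,600),interpolation=cv2.INTER_CUBIC)[:,:,::-1])
E
```

```text
9.87 [0.4712 0.0469 0.0358] [-0.34 -0.14 -1.13] [-0.02   0.007 -0.004] 0.2173
10.3 [0.4881 0.0425 0.0359] [-1.15  0.52 -0.83] [-0.009  0.097 -0.017] 0.2179
10.7 [0.5026 0.0387 0.0359] [-0.29  0.5  -1.68] [-0.054  0.046 -0.028] 0.216
10.95 [0.5019 0.0389 0.0347] [ 0.57 -0.94 -0.61] [ 0.003  0.093 -0.043] 0.2205
11.2 [0.5036 0.0385 0.0346] [-0.66  0.32 -1.29] [ 0.113  0.359 -0.015] 0.2195
11.45 [0.5056 0.038  0.0346] [ 0.44 -0.25 -0.42] [0.094 0.089 0.025] 0.2139
```

View pics/scene3z.png

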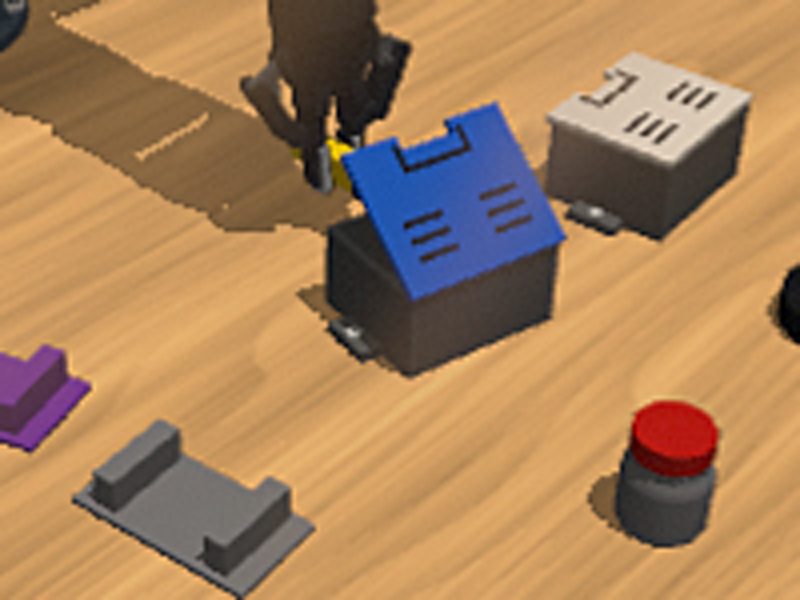

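```bash
python3 - <<'E'
from h import *
T=tool(NY);n=T[:,0];Tp=tool(NY,9)
manip.move_l(tcp(tip_to_c(NW+.026*n+[0,0,.014]-.07*n,Tp),Tp),None,.1);stat()
pre=tcp(tip_to_c(NW-.06*n,T),T)
manip.move_l(pre+[0,0,.02],grip(T),.1);stat()
snap(4)
for c in("scene","top"):
    z=np.load(c+"4.npz");W=cloud(c,z["d"]);hsv=cv2.cvtColor(z["p"],cv2.COLOR_RGB2HSV).astype(int)
    N2=NW+[0,0,.02];L=(W-N2)@T
    m=(hsv[...,1]<70)&(hsv[...,2]>110)&(L[...,0]<-.055)&(L[...,0]>-.109)&(abs(L[...,1])<.02)&(abs(L[...,2])<.02)&(z["d"]>0)
    P=L[m];print(c,len(P),np.round(P.mean(0),4),np.round(P.min(0),4),np.round(P.max(0),4),"slope",np.round(np.polyfit(P[:,0],P[:,2],1),3),np.round(np.polyfit(P[:,0],P[:,1],1),3))
    L=(W-NW)@T
    b=(hsv[...,0]>105)&(hsv[...,0]<125)&(hsv[...,1]>120)&(abs(L[...,1])<.06)&(L[...,0]>.015)&(L[...,0]<.14)&(z["d"]>0)&(L[...,2]>0);print("cover angle",np.arctan(-np.polyfit(L[b][:,0],L[b][:,2],1)[0]))
E
```

```text
12.4 [0.4388 0.0555 0.0348] [ 0.33 -0.1  -0.16] [0.033 0.197 0.013] 0.2185
12.85 [0.4188 0.0605 0.0558] [-1.11 -0.08 -0.93] [0.035 0.037 0.   ] 0.2194
scene 52 [-0.084  -0.0009  0.0023] [-0.1084 -0.0088 -0.0004] [-0.0587  0.0073  0.0064] slope [-0.006  0.002] [0.024 0.001]
cover angle 1.096234630969256
top 88 [-0.0847 -0.0014  0.0001] [-0.109 -0.01  -0.005] [-0.0606  0.0069  0.0055] slope [0.022 0.002] [0.039 0.002]
cover angle 1.080121425216586
```

View pics/scene4.png

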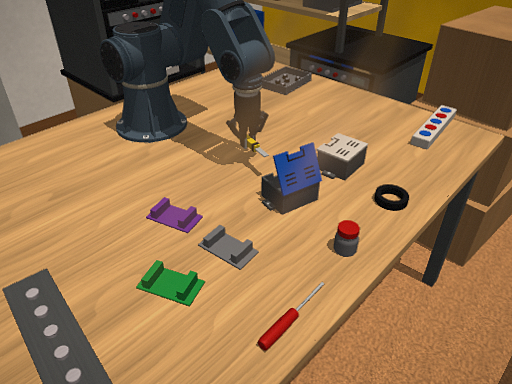

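```bash
python3 - <<'E'
from h import *
T=tool(HY); p=tcp(HC,T)
e=manip.current_ee_pos()
manip.move_l(np.array([e[0]-.02,e[1],.15]),None,.2)
manip.move_ptp([.46,-.22,.15],grip(T));stat()
manip.move_ptp(p+[0,0,.1],grip(T));stat()
manip.move_l(p+[0,0,.012],None,.12);manip.move_l(p+[0,0,.001],None,.03);manip.dwell(.3);stat()
snap(5)
E
python3 - <<'E'
from h import *
T=tool(HY);z=np.load("scene5.npz")
cv2.imwrite("pics/scene5z.png",cv2.resize(z["p"][150:300,180:380],(800,600),interpolation=cv2.INTER_CUBIC)[:,:,::-1])
E
```

```text
14.69 [ 0.4597 -0.2191  0.1492] [-0.22  0.35 -1.6 ] [ 0.033 -0.002 -0.078] 0.2165
15.48 [ 0.6492 -0.2397  0.1204] [-0.18  0.06 -1.93] [-0.063  0.017 -0.002] 0.2196
17.18 [ 0.65   -0.2405  0.0215] [ 0.51 -0.56 -0.11] [ 0.034 -0.031 -0.034] 0.2186
```

View pics/scene5z.png

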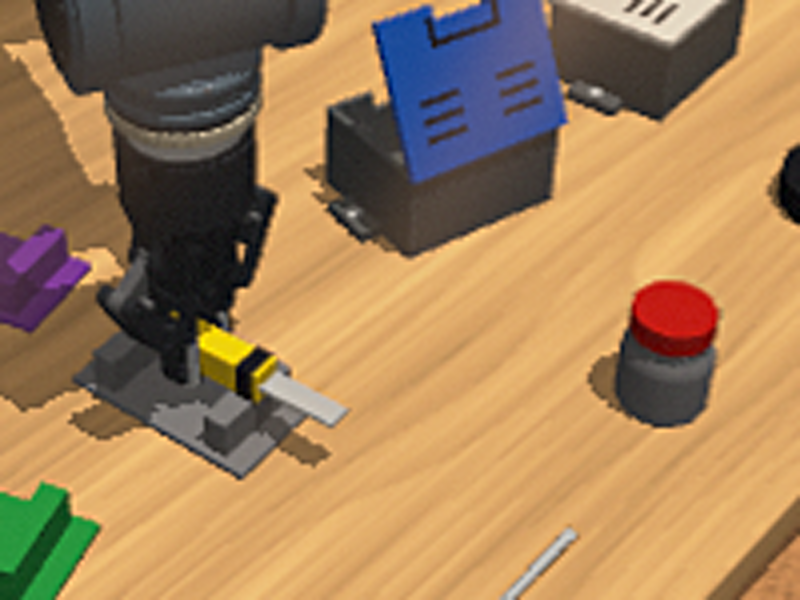

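```bash
python3 - <<'E'
from h import *
T=tool(HY); p=tcp(HC,T)
for dz in(.0005,0,-.0005,-.001,-.0015):
    manip.move_l(p+[0,0,dz],None,.02);manip.dwell(.15);stat()
    if manip.current_force()[2]>4: break
manip.set_gripper(.6,20);manip.dwell(.2);stat()
manip.move_l(p+[0,0,.13],None,.1)
manip.move_ptp([.40,-.30,.25],grip(T));stat()
snap(6)
for c in("top","scene"):
    z=np.load(c+"6.npz");q=z["p"];d=z["d"];W=cloud(c,d)
    hsv=cv2.cvtColor(q,cv2.COLOR_RGB2HSV);H,S_,V=[hsv[...,i].astype(int) for i in range(3)]
    ok=(d>0)&(W[...,0]>.4)&(W[...,0]<.8);reg=ok&(abs(W[...,1]+.24)<.07)&(W[...,0]>.55)
    y=biggest(reg&(H>22)&(H<40)&(S_>130)&(V>120));P=onplane(c,y,.052);print(c,"yellow",y.sum(),rect(P),pca(P))
    st=biggest(reg&(S_<70)&(W[...,0]>.695)&(V>130)&(abs(W[...,2]-.042)<.015)); P=onplane(c,st,.0425);print("blade",st.sum(),rect(P),pca(P),np.median(W[st][:,2]))
    TT=tool(NY);L=(W-NW)@TT
    b=(H>105)&(H<125)&(S_>120)&(abs(L[...,1])<.06)&(L[...,0]>.015)&(L[...,0]<.14)&(d>0)&(L[...,2]>0);print("cover angle",np.arctan(-np.polyfit(L[b][:,0],L[b][:,2],1)[0]))
E
```

```text
17.68 [ 0.6501 -0.2405  0.0211] [0.91 0.09 0.52] [0.01  0.001 0.008] 0.2141
18.08 [ 0.6501 -0.2406  0.0211] [-2.32 -0.03  5.14] [0.157 0.327 0.016] 0.2168
18.7 [ 0.65   -0.2405  0.0205] [ 0.14 -0.51 -0.4 ] [-0.022  0.018 -0.024] 0.5993
21.22 [ 0.4007 -0.3     0.2497] [ 1.13 -0.19  0.39] [-0.012  0.05  -0.013] 0.6029
top yellow 188 (array([ 642.3, -240.6]), array([84.5, 21.3]), 5.14) (array([ 0.6427, -0.2405]), np.float64(6.9))
blade 85 (array([ 724., -231.]), array([46.4, 16.5]), 6.71) (array([ 0.7241, -0.231 ]), np.float64(6.6)) 0.04180846185312643
cover angle 1.0765704622117187
scene yellow 217 (array([ 642.6, -241.6]), array([83.4, 20.4]), 6.75) (array([ 0.6438, -0.2417]), np.float64(7.19))
blade 108 (array([ 723.8, -230.7]), array([47.7, 16.5]), 4.67) (array([ 0.7234, -0.2301]), np.float64(6.21)) 0.04354235143195982
cover angle 1.09812587135341
```

View pics/scene6.png

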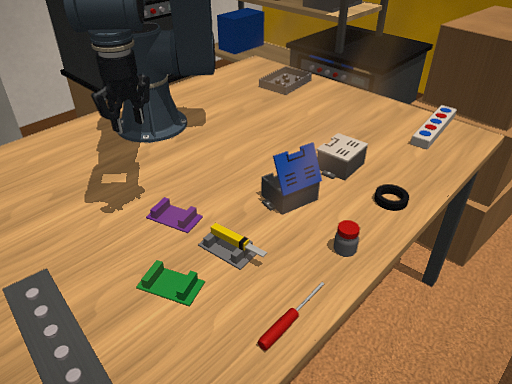

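The picture shows the blue cover standing open at about (297,170) and the white cover shut at (342,150). The tool is back on the grey rest at (230,243), and the robot is clear of everything.

```bash
python3 -c "
from bench import manip
print(manip.sign_off())"
```

```text
the job is handed in; nothing more can be done
None
```

The blue cover is open and standing by itself, the pry tool is back on its grey rest, and the job is handed in. It took about 21 s of the 54 s allowed.

- **Prying:** I gripped the tool at its handle's centre and put the blade about 27 mm into the notch of the blue-covered box. Raising the blade and tipping it nose-up made the cover snap open.
- **Blue cover:** in the last pictures it stood at about 1.08 rad (top camera) and 1.10 rad (scene camera).
- **Tool:** it lies within about 2 mm and 1 to 2° of where it first lay, which is about as fine as I could measure. It is level and let go.
- **White cover:** it is still shut, judged by eye in the last picture rather than measured.
- **Forces:** the wrist force readings between moves stayed at or below about 6 N. The gripper was clear of everything at hand-in.

No check failed. The two cameras' readings of the tool and cover differed only by the small amounts above.

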